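Hand a sample jar in through the sprung flap of the intake box

ROBOT

A 6-joint arm with a two-finger parallel gripper is mounted at the origin on the work surface. World frame = base frame: x ahead of the robot, y to its left, z up, the work surface at z = 0. Lengths are in mm, angles in rad, forces in N, time in s.
With the tool pointing down it reaches from about 350 to 975 mm from the base axis. Payload 17.4 kg.
Tool frame: the origin (TCP) lies between the finger pads; the fingertips stand 11 mm ahead of it and the grasp point (between the pads) lies 8 mm behind it; z points along the fingers, x is the direction in which the jaws open and shut, and the axes are right-handed (so a half turn about z gives the same grasp; the last joint's range is limited). The gripper opens to 85 mm and grips with 20 to 120 N. Pads are 22 mm wide; open, the fingers measure 114 mm over their backs; the gripper's body (76 mm by 85 mm) begins 54 mm behind the grasp point. The pads swing forward as they close: fully open they stand 13 mm farther back than shut.
Start: joints at [1.256, 0.116, 1.442, -0, 1.584, -0.038], TCP at [184.471, 649.309, 206.203] pointing down, gripper open.
Joint ranges: [-2.83, 2.83], [-0.83, 2.19], [0.07, 2.5], [-1.14, 4.28], [0.01, 3], [-2.97, 2.97]. Speed limits (rad/s): [1.89, 1.89, 2.22, 3.14, 3.14, 3.14].

INTERFACE

Orientations are given as a unit quaternion [w, x, y, z].
In Python, from rig import manip, fingers, read_state, cams gives the robot as it stands. Calls block until the motion is done:
- manip.reach(position, orientation): joint-space move of the TCP to a pose.
- manip.move_linear(position, attitude=None, velocity=150, threshold=None): straight line of the TCP; attitude=None keeps the orientation; velocity is the mean speed in mm/s. With threshold (N) it stops when the force on the tool has changed by that much, and returns True; else False.
- manip.move_joints(angles): joint-space move.
- fingers.grip(opening, grip_force=None): opening from 0.0 (shut) to 1.0 (fully open); grip_force is the grip in N (None keeps the last); returns when the fingers have stopped.
- manip.pause(seconds).
- manip.solve_ik(position, orientation): joint angles nearest the present ones, or None.
- read_state(): the state.
- cams.read_camera(name): name is "scene" or "top" or "wrist"; returns a dict with "pixels" (420x560x3 uint8, red, green, blue), "K" (3x3 intrinsics, pixels), "cam_to_world" (4x4, takes a point from camera to world coordinates). Camera axes: x right, y up, looking along -z (the intrinsics and any distortion apply to the point x, -y, -z); pixel columns grow to the right and rows downward; lengths in mm; the calibration is good to about 2 mm. A picture is of the moment at which its call begins. There is no depth.
A pose or a line that the arm cannot do raises manip.IKError and nothing moves.
- manip.sign_off(): hands the job in, once; it reports no verdict.
The state is a dict: "time_s": time; "joint_pos": joint angles; "joint_velocities": joint speeds; "tau": joint torques, N m; "tcp_pos": TCP position; "tcp_rot": TCP orientation; "wrist_force": force on the tool from outside, world axes, zero at the start; "moment": the same for the moment, N m; "finger_gap": opening from 0.0 (shut) to 1.0 (fully open).
Only numpy, scipy, OpenCV 4.12 (cv2) and the standard library are available. Lean on these libraries where they do the work, as an engineer would, in place of code of your own. Each camera call takes 0.05 s, during which the arm holds its last target.

TASK

A sample has come in: lift the lid off the steel transit tub and lay it flat on the bench, knob up, clear of the tub, then stand the sample jar upright on the loading shelf of the intake box and let go of it. Next push the jar along the shelf through the sprung flap, so that it slides down into the box and the flap swings shut behind it. Set the lid and the jar down rather than dropping them, leave the tub standing where it is, and do not disturb the beaker, the flask or the wash bottle.

Things in the scene. Friction and masses are not known exactly. Their poses are not given: they have to be found in the camera images.
- intake: Sample intake box, fixed: white frame, clear side and roof panes, 300 deep, 218 wide, 280 high, steel loading shelf in front. Origin on the bench below the middle of the doorway's foot. Its x axis points into the box (the way to push), y across the doorway, z up. The shelf ends 12 short of the doorway (x = -12); there a slick chute falls away at 38 degrees to a slick floor 10 above the bench.
- sill (a point): Middle of the foot of the doorway, 130 above the bench (intake's x = 0, y = 0). The doorway is 130 wide. The front face leans back into the box by 25 degrees from upright: x = 0 here, x = 70 at the roof. Only the flap closes the doorway, up to 253 above the bench; above that is a closed lintel. Pushed until its middle is 20 to 30 past this point, the jar drops down the chute by itself.
- shelf_mid (a point): Middle of the level top of the loading shelf: 91 in front of the doorway's foot, 130 above the bench, on the doorway's centre line. The shelf is 158 deep (intake's x = -170 to -12) and 200 wide, with side upstands 15 high at y = +-100.
- flap (a joint): Sprung grey plastic flap, 124 wide and 140 long, filling the doorway and hinged along its top edge (57 behind the doorway's foot, 253 above the bench). 0 is shut, growing as it swings into the box, up to 1.45 rad; it cannot swing outwards. A light spring holds it shut and closes it again: less than 0.1 N at its lower edge starts it, and under 1 N at the jar holds it open.
- tub: Round steel transit tub standing loose on the bench, 158 outside diameter, wall 4, 96 high; origin at the centre of its underside, z up, its inside floor 5 above the origin. 0.75 kg.
- lid: Round steel lid lying loosely on the tub's rim: flange 166 diameter, 4 thick, with a plug 142 diameter and 8 deep under it that sits in the tub's mouth (3.5 mm or so of play all round). Origin at the centre of the plug's underside, z up; the flange's top is 12 above the origin. Origin is 88 above the bench when on the tub, 0 when laid flat on the bench. 0.14 kg.
- lid_knob (a point): Centre of the top of the lid's round black knob: 32 diameter from 10 to 30 above the flange (24 diameter stem below that), top 42 above the lid's origin.
- jar: Sample jar standing in the tub: amber-brown plastic body with a blank paper label and a white ribbed screw cap, 56 diameter (cap and body alike), 75 high, about 0.22 kg. Origin at the centre of its underside, z up along the jar.
- jar_mid (a point): Middle of the jar, on its axis, 37.5 from the underside.
- beaker: Bystander: steel beaker, 80 diameter, 95 high; origin at the centre of its underside.
- flask: Bystander: conical flask, 82 diameter at the foot, 118 high; origin at the centre of its underside.
- wash: Bystander: white plastic wash bottle, 68 diameter, 140 high; origin at the centre of its underside.
Things that resemble listed ones, but are neither listed nor needed, are in the scene too. What is shaped like the tub but green is not meant. What is shaped like the lid but green is not meant.

How it is judged:
By the outcome, as a careful person would: the job done as asked, in the order asked, and still so for the second after the job is handed in, with the robot touching nothing.
It also fails if it takes over 61 s, if anything falls off the work surface, if the arm or the gripper's body presses on something with over 40 N, if the wrist force passes 120 N, or if a joint passes its speed limit or range.

## Working session

There is one attempt and no reset: what is moved stays moved. The work goes in short steps, each a Python script; the robot and the scene stay as the last script left them, time stands still between calls to the robot, and variables do not carry over. Pictures are saved under pics/ and viewed, and the job is handed in when it is done.

```bash
ls; mkdir -p pics; python3 - <<'E'
from rig import manip, fingers, read_state, cams
import cv2
for n in("scene","top","wrist"):
    d=cams.read_camera(n); cv2.imwrite(f"pics/{n}0.png",d["pixels"][:,:,::-1])
    print(n,d["K"].tolist(),d["cam_to_world"].round(3).tolist(),[k for k in d])
s=read_state();print(s)
E
```

```text
pics
scene [[468.33842361252977, 0.0, 286.39268280311035], [0.0, 468.33842361252977, 214.87770169014055], [0.0, 0.0, 1.0]] [[0.537, -0.478, 0.695, 1380.208], [0.843, 0.311, -0.438, -520.782], [-0.006, 0.821, 0.57, 893.781], [0.0, 0.0, 0.0, 1.0]] ['pixels', 'K', 'cam_to_world']
top [[491.2880832745278, 0.0, 279.89460106371337], [0.0, 491.2880832745278, 199.10392327421673], [0.0, 0.0, 1.0]] [[-0.038, 0.977, -0.211, 242.681], [-0.999, -0.039, 0.003, 21.353], [-0.005, 0.211, 0.978, 1373.574], [0.0, 0.0, 0.0, 1.0]] ['pixels', 'K', 'cam_to_world']
wrist [[372.7496526047214, 0.0, 279.4330874817841], [0.0, 372.7496526047214, 208.3786034869068], [0.0, 0.0, 1.0]] [[0.273, -0.925, -0.262, 116.993], [0.962, 0.263, 0.075, 668.465], [-0.001, -0.273, 0.962, 372.972], [0.0, 0.0, 0.0, 1.0]] ['pixels', 'K', 'cam_to_world']
{'time_s': 0.15, 'joint_pos': array([ 1.25621965e+00,  1.16390744e-01,  1.44209263e+00, -3.35641846e-06,
        1.58398745e+00, -3.78089267e-02]), 'joint_velocities': array([ 0.0020185 , -0.0018173 , -0.00156424, -0.00181381,  0.00050489,
       -0.00072984]), 'tau': array([ 1.31609784e-03, -7.32501483e+01, -6.32851410e+01,  1.09799528e-04,
        4.95989516e-03,  3.25427357e-05]), 'tcp_pos': array([184.40963974, 649.15990088, 205.63360113]), 'tcp_rot': array([ 2.52629485e-04,  7.97887097e-01,  6.02806758e-01, -3.59137350e-04]), 'wrist_force': array([ 0.69027164, -0.00661704, -0.09577456]), 'moment': array([ 0.00040132, -0.01852941,  0.03129973]), 'finger_gap': 1.0052860061236544}
```

View pics/scene0.png

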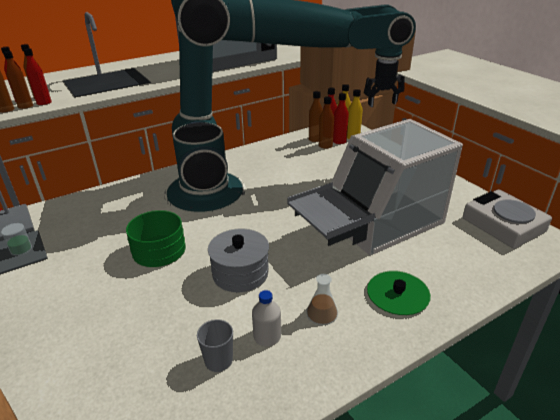

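View pics/top0.png

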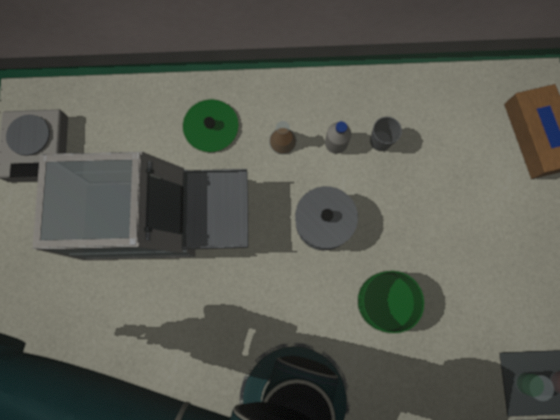

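View pics/wrist0.png

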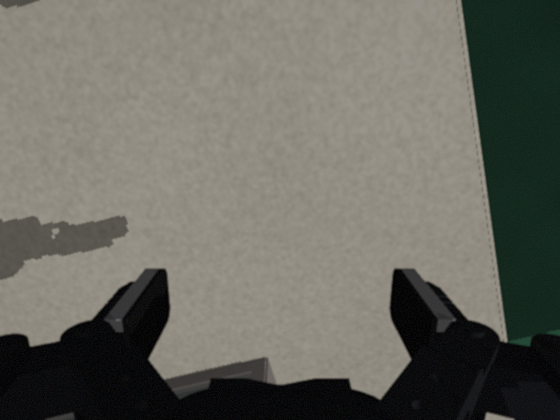

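```bash
cat > h.py <<'E'
import numpy as np, cv2
def ray(d,u,v):
    K=d["K"];T=d["cam_to_world"];p=np.linalg.solve(K,[u,v,1.0]);p=np.array([p[0],-p[1],-p[2]])
    return T[:3,3],T[:3,:3]@p
def onz(d,u,v,z):
    o,r=ray(d,u,v);return o+r*(z-o[2])/r[2]
def proj(d,P):
    T=d["cam_to_world"];c=T[:3,:3].T@(np.array(P)-T[:3,3]);q=d["K"]@np.array([c[0],-c[1],-c[2]]);return q[:2]/q[2]
def tri(rays):
    A=np.zeros((3,3));b=np.zeros(3)
    for o,r in rays:
        r=r/np.linalg.norm(r);M=np.eye(3)-np.outer(r,r);A+=M;b+=M@o
    return np.linalg.solve(A,b)
def crop(d,x0,y0,x1,y1,name,k=5):
    cv2.imwrite(name,cv2.resize(d["pixels"][y0:y1,x0:x1,::-1],None,fx=k,fy=k,interpolation=cv2.INTER_CUBIC))
E
python3 - <<'E'
from rig import *
from rig import cams
from h import *
import pickle
D={n:cams.read_camera(n) for n in("scene","top")}
pickle.dump(D,open("D.pkl","wb"))
crop(D["top"],130,140,260,260,"pics/tc1.png");crop(D["scene"],280,120,400,260,"pics/sc1.png",4)
crop(D["top"],265,110,405,260,"pics/tc2.png",4)
E
```

```text
(no output)
```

View pics/tc1.png

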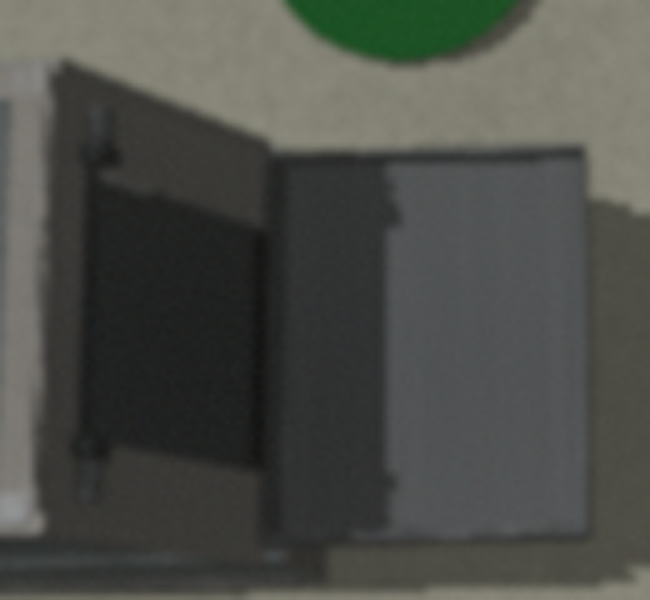

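View pics/sc1.png

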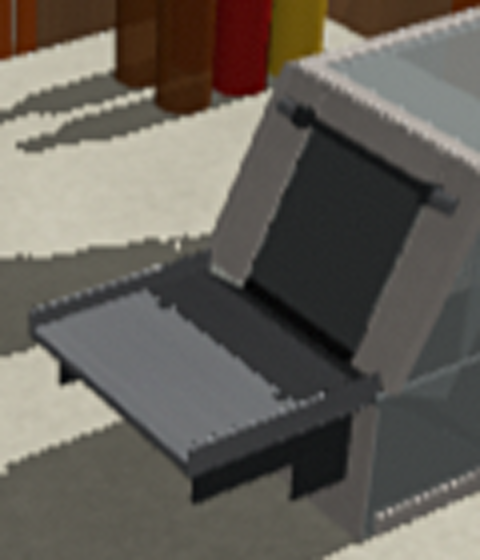

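View pics/tc2.png

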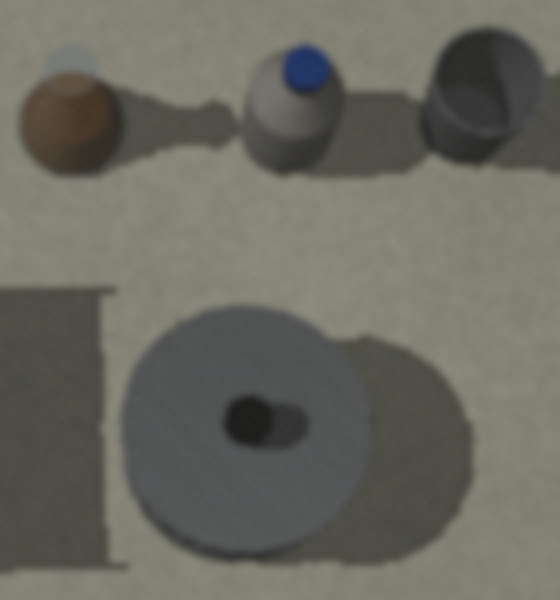

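```bash
python3 - <<'E'
import pickle
from h import *
D=pickle.load(open("D.pkl","rb"));T=D["top"];S=D["scene"]
c=lambda x,y:(130+(x-2)/5,140+(y-2)/5)
for nm,p in dict(fL=(584,155),fR=(586,537),bL=(272,150),bR=(268,538)).items():
    print(nm,onz(T,*c(*p),130).round(1),onz(T,*c(*p),145).round(1))
s=lambda x,y:(280+(x-1.5)/4,120+(y-1.5)/4)
# scene front corners at shelf level, upstand tops
print("sc front up L/R z145",onz(S,*s(32,315),145).round(1),onz(S,*s(190,460),145).round(1),"z130",onz(S,*s(34,335),130).round(1),onz(S,*s(190,472),130).round(1))
print("flap bottom corners z~130: scene",onz(S,*s(248,285),130).round(1),onz(S,*s(352,358),130).round(1),"top",onz(T,*c(262,232),130).round(1),onz(T,*c(258,468),130).round(1))
print("flap top corners z253",onz(S,*s(312,120),253).round(1),onz(S,*s(425,190),253).round(1),onz(T,*c(98,180),253).round(1),onz(T,*c(92,440),253).round(1))
# knob
def dark(img,x0,y0,x1,y1,th):
    g=img[y0:y1,x0:x1].max(2);n,l,st,ce=cv2.connectedComponentsWithStats((g<th).astype(np.uint8))
    return [(st[i].tolist(),(ce[i]+[x0,y0]).round(2)) for i in range(1,n) if st[i][4]>20]
print(dark(T["pixels"],305,195,350,240,48)); print(dark(S["pixels"],222,228,255,255,40))
crop(S,195,220,285,300,"pics/sc2.png",6)
E
```

```text
fL [590.6 102.4 130. ] [586.4 101.4 145. ]
fR [389.8 106.2 130. ] [388.  105.2 145. ]
bL [599.9 266.2 130. ] [595.6 263.2 145. ]
bR [395.6 267.6 130. ] [393.8 264.7 145. ]
sc front up L/R z145 [398.3 103.5 145. ] [604.   95.7 145. ] z130 [402.5 102.5 130. ] [599.1 100.1 130. ]
flap bottom corners z~130: scene [433.4 278.6 130. ] [553.9 279.8 130. ] top [555.7 271.3 130. ] [431.7 272.9 130. ]
flap top corners z253 [427.1 334.5 253. ] [553.8 331.7 253. ] [553.1 324.1 253. ] [429.  324.7 253. ]
[([17, 14, 12, 12, 115], array([327.23, 214.78]))]
[([10, 7, 12, 14, 132], array([237.42, 241.33]))]
```

View pics/sc2.png

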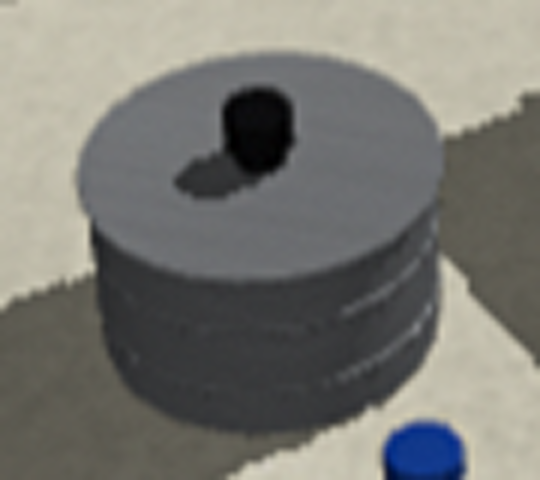

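```bash
python3 - <<'E'
import pickle
from h import *
from rig import manip
D=pickle.load(open("D.pkl","rb"));T=D["top"];S=D["scene"]
sc=lambda x,y:(195+(x-2.5)/6,220+(y-2.5)/6)
print("knob",onz(T,327.1,214.6,128).round(1),onz(S,*sc(258,104),130).round(1), onz(S,237.42,241.33,117).round(1))
# flange ellipse from steel mask in scene/top
t=lambda x,y:(265+(x-1.5)/4,110+(y-1.5)/4)
print("flange T",onz(T,*t(246,428),100).round(1), "edges x",onz(T,*t(121,428),100).round(1),onz(T,*t(371,428),100).round(1),"y",onz(T,*t(246,304),100).round(1))
print("flange S",onz(S,*sc(261,166),100).round(1))
for n,p,z in(("beaker top",(487,82),95),("wash cap",(306,68),140),("flask foot",(70,130),15)):
    print(n,onz(T,*t(*p),z).round(1))
print("flask S",onz(S,322,308,15).round(1),"beaker S",onz(S,215.5,334,95).round(1),"wash S",onz(S,265.5,297,138).round(1))
print("greentub T",onz(T,391,301,96).round(1),"S",onz(S,156,227,96).round(1))
from scipy.spatial.transform import Rotation as R
for P in ([460,-60,130],[470,-300,60],[493,181,180],[493,270,160]):
  for q in([0,1,0,0],[0,.7071,.7071,0],[0,.7071,-.7071,0]):
    print(P,q,np.round(manip.solve_ik(P,q),2) if manip.solve_ik(P,q) is not None else None)
E
```

```text
knob [ 465.6 -102.3  128. ] [466.2 -99.3 130. ] [ 467.7 -101.5  117. ]
flange T [ 465.3 -102.2  100. ] edges x [468.5 -20.1 100. ] [ 462.  -184.3  100. ] y [ 549.  -107.1  100. ]
flange S [ 471.8 -102.9  100. ]
beaker top [ 700.1 -281.7   95. ]
wash cap [ 698.6 -152.2  140. ]
flask foot [704.2   4.3  15. ]
flask S [711.5   6.7  15. ] beaker S [ 708.8 -283.1   95. ] wash S [ 708.5 -154.4  138. ]
greentub T [ 241.9 -254.7   96. ] S [ 255.4 -256.5   96. ]
[460, -60, 130] [0, 1, 0, 0] [-0.18 -0.33  1.98 -0.    1.5  -0.18]
[460, -60, 130] [0, 0.7071, 0.7071, 0] [-0.18 -0.33  1.98 -0.    1.5  -1.76]
[460, -60, 130] [0, 0.7071, -0.7071, 0] [-0.18 -0.33  1.98 -0.    1.5   1.39]
[470, -300, 60] [0, 1, 0, 0] [-0.61 -0.06  1.86 -0.    1.34 -0.61]
[470, -300, 60] [0, 0.7071, 0.7071, 0] [-0.61 -0.06  1.86 -0.    1.34 -2.18]
[470, -300, 60] [0, 0.7071, -0.7071, 0] [-0.61 -0.06  1.86 -0.    1.34  0.96]
[493, 181, 180] [0, 1, 0, 0] [ 0.3  -0.21  1.8  -0.    1.55  0.3 ]
[493, 181, 180] [0, 0.7071, 0.7071, 0] [ 0.3  -0.21  1.8  -0.    1.55 -1.27]
[493, 181, 180] [0, 0.7071, -0.7071, 0] [ 0.3  -0.21  1.8  -0.    1.55  1.87]
[493, 270, 160] [0, 1, 0, 0] [ 0.46 -0.11  1.75 -0.    1.51  0.46]
[493, 270, 160] [0, 0.7071, 0.7071, 0] [ 0.46 -0.11  1.75 -0.    1.51 -1.12]
[493, 270, 160] [0, 0.7071, -0.7071, 0] [ 0.46 -0.11  1.75 -0.    1.51  2.03]
```

```bash
python3 - <<'E'
from rig import manip, fingers, read_state, cams
from h import *
q=[0,1,0,0]
p=read_state()["tcp_pos"]
manip.move_linear([p[0],p[1],400],velocity=300)
manip.reach([466.5,-101.5,260],q)
d=cams.read_camera("wrist");cv2.imwrite("pics/w1.png",d["pixels"][:,:,::-1])
print(proj(d,[466.5,-101.5,130]))
s=read_state();print(s["time_s"],s["tcp_pos"],s["joint_pos"].round(2))
E
```

```text
[280.19555435 191.51268228]
3.9667 [ 466.73342103 -101.09227548  260.1025473 ] [-0.27 -0.33  1.77  0.    1.7  -0.27]
```

View pics/w1.png

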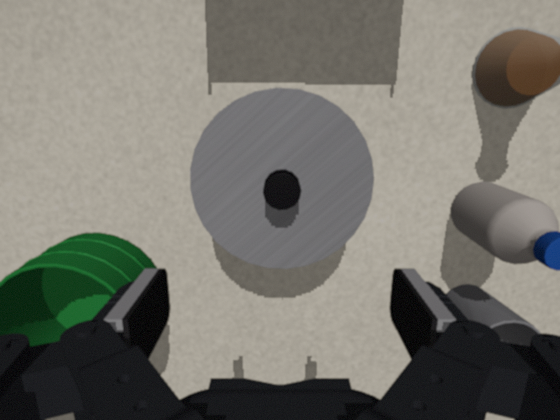

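```bash
python3 - <<'E'
from rig import manip, fingers, read_state, cams
from h import *
print(manip.move_linear([467.5,-100,116],velocity=100,threshold=12))
print(read_state()["tcp_pos"])
fingers.grip(0.0,40)
s=read_state();print(s["time_s"],s["finger_gap"],s["wrist_force"].round(2),s["tcp_pos"])
manip.move_linear([467.5,-100,220],velocity=100)
s=read_state();print(s["time_s"],s["finger_gap"],s["wrist_force"].round(2))
for n in("scene","wrist"):
    d=cams.read_camera(n);cv2.imwrite(f"pics/{n}2.png",d["pixels"][:,:,::-1])
E
```

```text
False
[ 467.77271585 -100.08248284  116.60716256]
6.325 0.0023916456294508425 [ 0.14  0.41 -0.67] [ 467.48840131 -100.00808508  115.99405575]
7.5167 -0.0008853838836233528 [ 0.1   0.41 -0.34]
```

View pics/scene2.png

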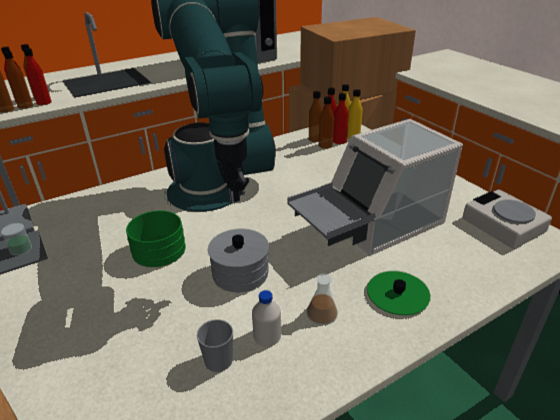

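```bash
python3 - <<'E'
from rig import manip, fingers, read_state, cams
from h import *
s=read_state();print(s["tcp_pos"],s["tcp_rot"])
for n in("scene","top","wrist"):
    d=cams.read_camera(n)
    print(n,proj(d,s["tcp_pos"]),proj(d,[0,0,0]),d["cam_to_world"].round(2).tolist())
    if n!="scene":cv2.imwrite(f"pics/{n}3.png",d["pixels"][:,:,::-1])
E
```

```text
[467.29668061 -99.94876877 219.30801161] [-1.11756446e-04  9.99999868e-01  1.19672820e-05 -5.00819952e-04]
scene [235.27043192 209.61594256] [204.48902281 190.58782483] [[0.54, -0.48, 0.69, 1380.21], [0.84, 0.31, -0.44, -520.78], [-0.01, 0.82, 0.57, 893.78], [0.0, 0.0, 0.0, 1.0]]
top [329.45017655 207.06402131] [294.29153233 399.00566776] [[-0.04, 0.98, -0.21, 242.68], [-1.0, -0.04, 0.0, 21.35], [-0.01, 0.21, 0.98, 1373.57], [0.0, 0.0, 0.0, 1.0]]
wrist [281.00108303 252.12584834] [-197.53570047   70.41426126] [[1.0, -0.0, 0.0, 466.69], [-0.0, 0.96, 0.27, -30.45], [-0.0, -0.27, 0.96, 387.01], [0.0, 0.0, 0.0, 1.0]]
```

View pics/top3.png

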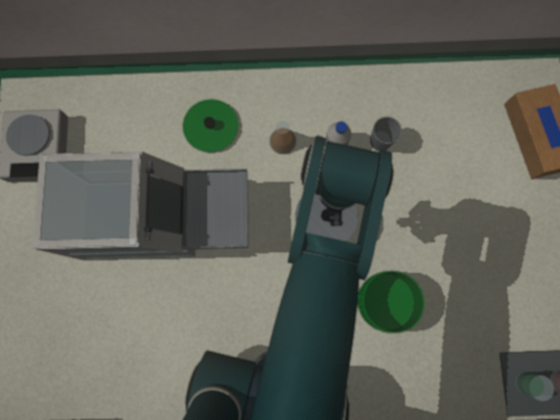

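View pics/wrist3.png

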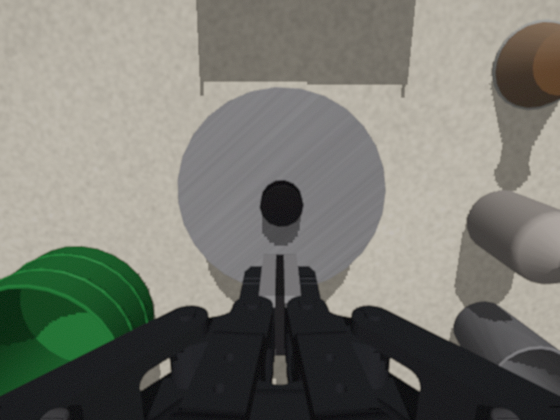

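```bash
python3 - <<'E'
from rig import manip, fingers, read_state, cams
from h import *
s=read_state();p=s["tcp_pos"]
for n in("scene","top","wrist"):
    d=cams.read_camera(n)
    for dz in(-11,0,8,20,40): print(n,dz,proj(d,p+[0,0,dz]).round(1))
    im=d["pixels"][:,:,::-1].copy()
    u,v=proj(d,p).round().astype(int)
    x0,y0=max(u-60,0),max(v-60,0);k=5
    c=cv2.resize(im[y0:y0+110,x0:x0+120],None,fx=k,fy=k,interpolation=cv2.INTER_CUBIC)
    if n!="wrist":c=cv2.convertScaleAbs(c,alpha=2,beta=20)
    a=(proj(d,p)-[x0,y0]+.5)*k;cv2.drawMarker(c,tuple(int(z) for z in a),(0,0,255),0,20,1)
    cv2.imwrite(f"pics/{n}4.png",c)
E
```

```text
scene -11 [235.6 213. ]
scene 0 [235.3 209.5]
scene 8 [235.1 206.9]
scene 20 [234.7 203. ]
scene 40 [234.2 196.4]
top -11 [329.  207.9]
top 0 [329.5 207. ]
top 8 [329.8 206.3]
top 20 [330.3 205.3]
top 40 [331.1 203.6]
wrist -11 [281.  243.9]
wrist 0 [281.1 252.2]
wrist 8 [281.1 258.9]
wrist 20 [281.2 270.1]
wrist 40 [281.5 292.8]
```

View pics/scene4.png

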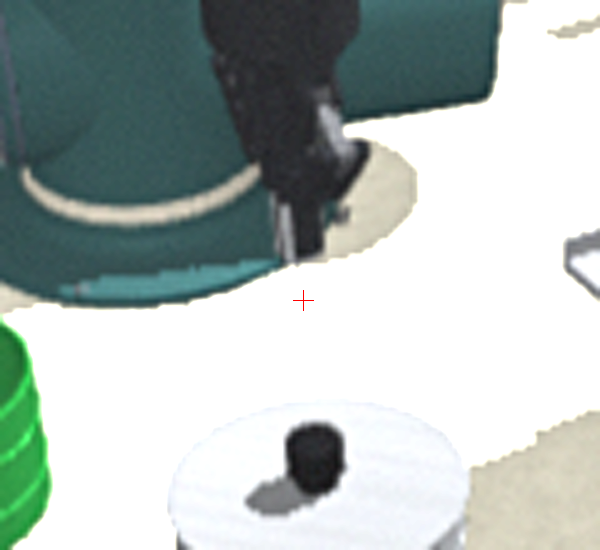

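View pics/wrist4.png

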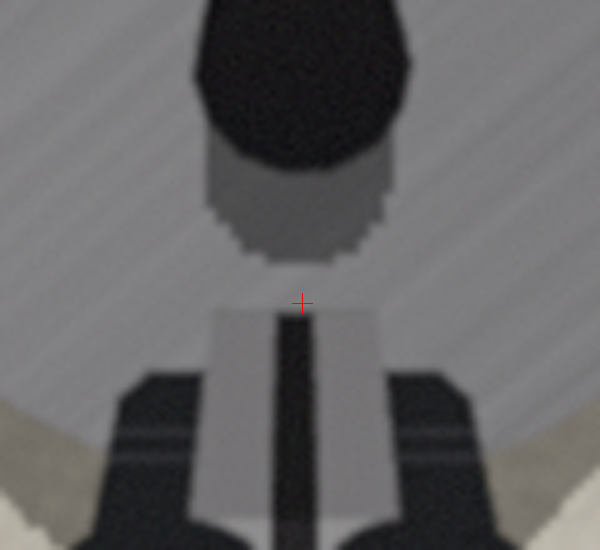

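View pics/top4.png

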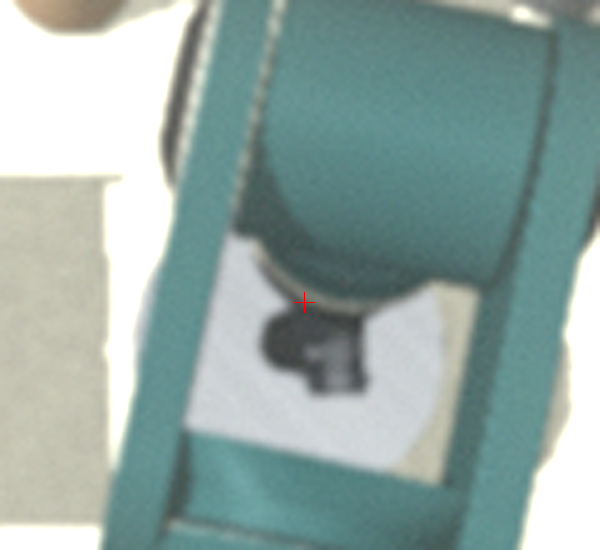

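```bash
python3 - <<'E'
from rig import manip, fingers, read_state, cams
from h import *
s=read_state();p=s["tcp_pos"];print(p)
W=cams.read_camera("wrist");S=cams.read_camera("scene")
u,v=proj(W,p).round().astype(int); wy0=v-60; wx0=u-60
us,vs=proj(S,p).round().astype(int)
a=(wx0+296/5-.5,wy0+311/5-.5); b=(us-60+300/5-.5,vs-60+262/5-.5)
print(a,b); R=[ray(W,*a),ray(S,*b)]
X=tri(R);print(X,[proj(W,X),proj(S,X)])
# pad width in wrist at tip: 22 mm?  columns at tip
E
```

```text
[ 467.47936581 -100.00380479  219.90736437]
(np.float64(279.7), np.float64(253.7)) (np.float64(234.5), np.float64(200.9))
[464.59904235 -95.00391895 241.43079924] [array([274.60728269, 261.03503716]), array([235.9170678 , 201.34729349])]
```

```bash
python3 - <<'E'
from rig import manip, fingers, read_state, cams
from h import *
manip.move_linear([467.5,-100,125],velocity=150)
r=manip.move_linear([467.5,-100,85],velocity=20,threshold=4)
s=read_state();print(r,s["time_s"],s["tcp_pos"],s["wrist_force"].round(2),s["finger_gap"])
W=cams.read_camera("wrist");cv2.imwrite("pics/w5.png",W["pixels"][:,:,::-1])
W=cams.read_camera("scene");crop(W,195,170,285,300,"pics/s5.png")
E
```

```text
True 9.9 [ 467.62641761 -100.00799783  104.89736793] [0.58 1.14 6.7 ] -0.0012022440430070587
```

View pics/w5.png

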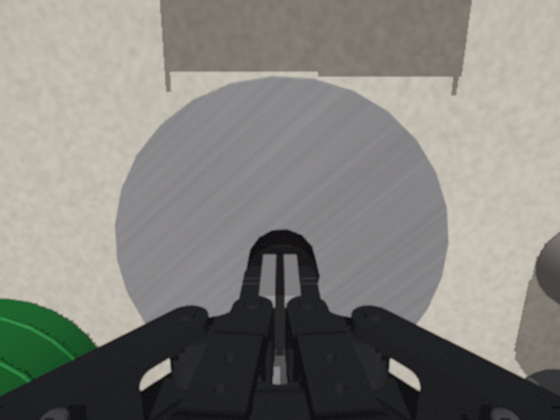

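View pics/s5.png

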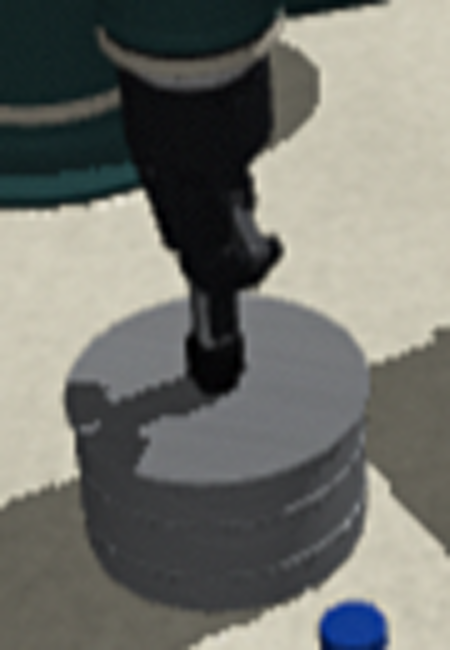

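```bash
python3 - <<'E'
from rig import manip, fingers, read_state, cams
from h import *
manip.move_linear([467.5,-100,115],velocity=100)
fingers.grip(1.0)
r=manip.move_linear([467.5,-100,79],velocity=80,threshold=10)
fingers.grip(0.0,40)
s=read_state();print(r,s["time_s"],s["tcp_pos"],s["wrist_force"].round(2),s["finger_gap"])
r=manip.move_linear([467.5,-100,130],velocity=100)
s=read_state();print(r,s["time_s"],s["tcp_pos"],s["wrist_force"].round(2),s["finger_gap"])
W=cams.read_camera("wrist");cv2.imwrite("pics/w6.png",W["pixels"][:,:,::-1])
W=cams.read_camera("scene");cv2.imwrite("pics/s6.png",W["pixels"][:,:,::-1])
E
```

```text
False 12.1917 [ 467.62949785 -100.05506919   79.46767167] [-1.99  0.56  5.7 ] 0.3597411478280072
False 12.85 [467.30483625 -99.92437894 129.49309318] [-0.03 -0.29 -2.16] 0.35785491355077226
```

View pics/w6.png

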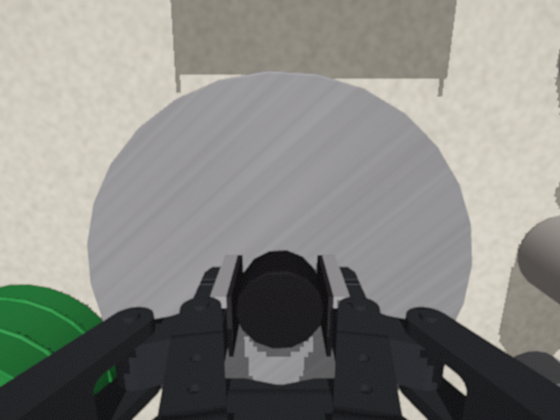

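View pics/s6.png

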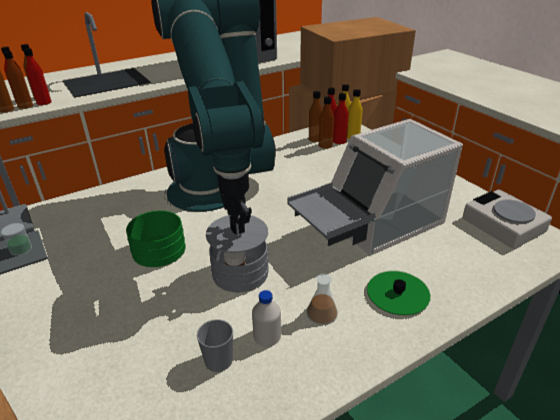

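```bash
python3 - <<'E'
from rig import manip, fingers, read_state, cams
from h import *
q=[0,1,0,0]
print(manip.solve_ik([490,-330,-10],q))
manip.move_linear([490,-330,130],velocity=250)
manip.move_linear([490,-330,12],velocity=150)
r=manip.move_linear([490,-330,-16],velocity=20,threshold=4)
s=read_state();print(r,s["time_s"],s["tcp_pos"],s["wrist_force"].round(2),s["finger_gap"])
W=cams.read_camera("scene");cv2.imwrite("pics/s7.png",W["pixels"][:,:,::-1])
E
```

```text
[-6.35875395e-01  7.93089486e-02  1.84489820e+00 -4.44089210e-16
  1.21738551e+00 -6.35875395e-01]
True 15.9333 [ 489.9452301  -329.96466136   -8.49623429] [-2.3   1.96  7.57] 0.3573110026031141
```

View pics/s7.png

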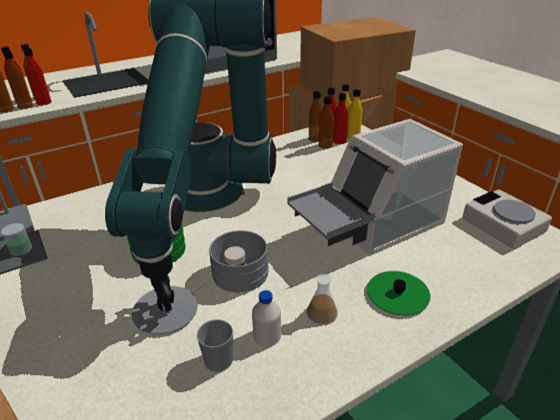

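```bash
python3 - <<'E'
from rig import manip, fingers, read_state, cams
from h import *
fingers.grip(1.0)
manip.move_linear([490,-330,60],velocity=150)
manip.move_linear([480,-200,190],velocity=250)
s=read_state();print(s["time_s"])
for n in("scene","top","wrist"):
    W=cams.read_camera(n);cv2.imwrite(f"pics/{n}8.png",W["pixels"][:,:,::-1])
    if n=="scene":
        crop(W,195,220,285,300,"pics/sc8.png",6)
E
```

```text
18.05
```

View pics/sc8.png

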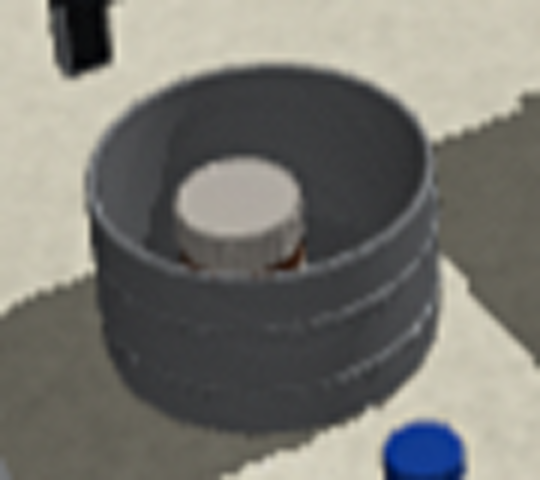

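View pics/wrist8.png

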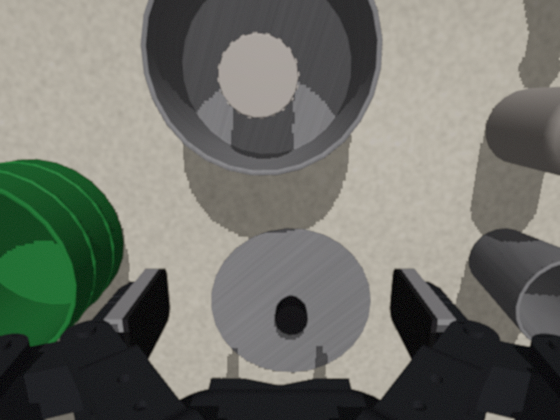

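View pics/top8.png

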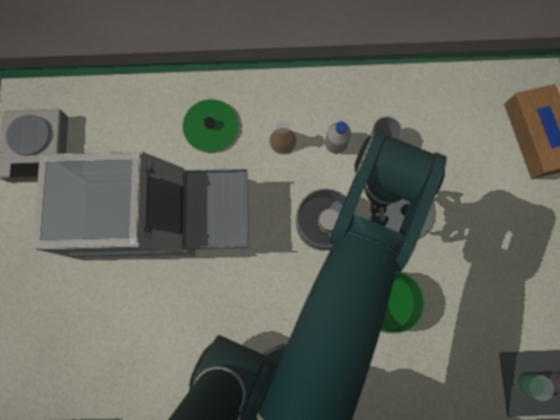

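View pics/scene8.png

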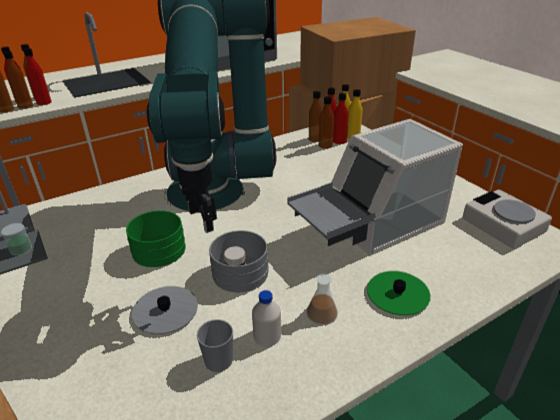

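```bash
python3 - <<'E'
from rig import manip, fingers, read_state, cams
from h import *
W=cams.read_camera("wrist");S=cams.read_camera("scene")
def blob(im,x0,y0,x1,y1,th):
    c=im[y0:y1,x0:x1];m=(c.min(2)>th).astype(np.uint8);n,l,st,ce=cv2.connectedComponentsWithStats(m)
    i=1+np.argmax(st[1:,4]);return st[i],ce[i]+[x0,y0]
a=blob(W["pixels"],205,25,315,125,140);print(a,onz(W,*a[1],80))
x,y,w,h,_=a[0];print("width",onz(W,205+x,a[1][1],80)-onz(W,205+x+w,a[1][1],80))
for zz in(80,): print("S",onz(S,195+(238-2.5)/6,220+(197-2.5)/6,zz))
print("tub rim W edges x z96",onz(W,143.5,48,96),onz(W,381,48,96))
print("tub S",onz(S,195+(261-2.5)/6,220+(171-2.5)/6,96))
print("lid S",onz(S,164,310.5,12),"knob", onz(S,164,302,40))
E
```

```text
(array([  13,    8,   81,   83, 5084], dtype=int32), array([257.57789142,  74.45436664])) [ 463.11939729 -111.83684165   80.        ]
width [-56.61174522   0.07117492   0.        ]
S [ 463.28693377 -111.69265248   80.        ]
tub rim W edges x z96 [390.48275245 -96.72193645  96.        ] [544.05263441 -96.9561093   96.        ]
tub S [ 470.47161735 -102.49345366   96.        ]
lid S [ 497.40234172 -335.86302391   12.        ] knob [ 497.50353926 -331.36457176   40.        ]
```

```bash
python3 - <<'E'
from rig import manip, fingers, read_state, cams
from h import *
manip.move_linear([463.2,-111.8,120],velocity=200)
r=manip.move_linear([463.2,-111.8,13],velocity=100,threshold=8)
s=read_state();print(r,s["time_s"],s["tcp_pos"],s["wrist_force"].round(2))
if not r:
    fingers.grip(0.0,30)
    s=read_state();print(s["time_s"],s["finger_gap"],s["wrist_force"].round(2))
    if s["finger_gap"]>.5:
        manip.move_linear([463.2,-111.8,175],velocity=150)
        s=read_state();print(s["time_s"],s["finger_gap"],s["wrist_force"].round(2))
for n in("scene","wrist"):
    W=cams.read_camera(n);cv2.imwrite(f"pics/{n}9.png",W["pixels"][:,:,::-1])
E
```

```text
True 20.0667 [ 462.75513445 -111.72361013   12.89910927] [-0.85  1.56  6.92]
```

View pics/scene9.png

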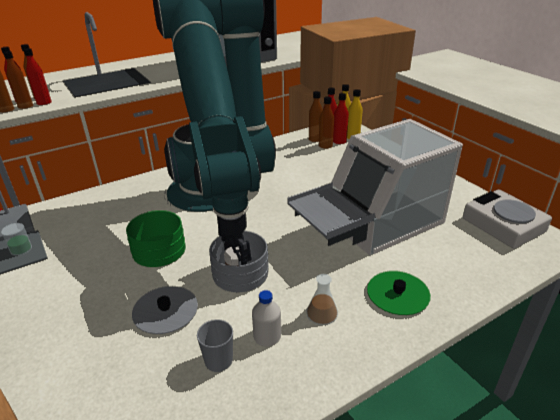

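View pics/wrist9.png

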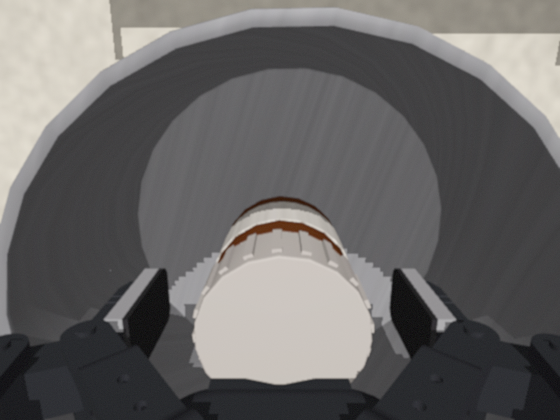

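```bash
python3 - <<'E'
from rig import manip, fingers, read_state, cams
manip.pause(0.05)
s=read_state();print(s["time_s"],s["tcp_pos"],s["wrist_force"].round(2))
fingers.grip(0.0,30)
s=read_state();print(s["time_s"],s["finger_gap"],s["tcp_pos"],s["wrist_force"].round(2))
if s["finger_gap"]>.5:
        manip.move_linear([463.2,-111.8,175],velocity=150)
        s=read_state();print(s["time_s"],s["finger_gap"],s["wrist_force"].round(2))
from h import *
for n in("scene","wrist"):
    W=cams.read_camera(n);cv2.imwrite(f"pics/{n}10.png",W["pixels"][:,:,::-1])
E
```

```text
20.2167 [ 462.72605005 -111.73230895   12.90365888] [ 0.68 -0.19  7.02]
20.6083 0.636656955728678 [ 462.68092678 -111.71476652   12.76421259] [-1.2   0.23  8.03]
21.85 0.6394323784196836 [-0.24  0.1  -2.62]
```

View pics/scene10.png

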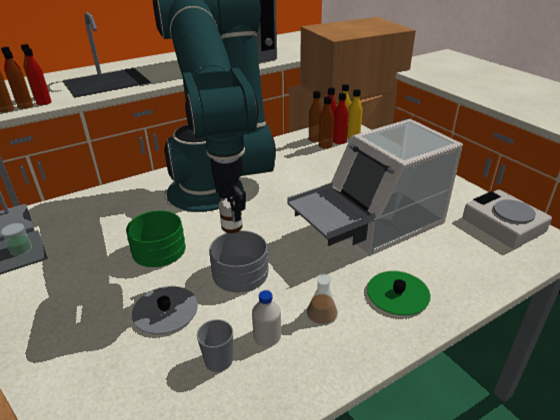

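View pics/wrist10.png

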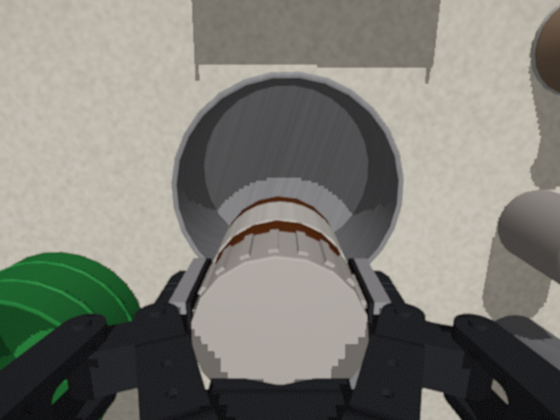

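```bash
python3 - <<'E'
from rig import manip, fingers, read_state, cams
from h import *
manip.move_linear([493,178,180],velocity=220)
manip.move_linear([493,178,144],velocity=100)
r=manip.move_linear([493,178,133],velocity=15,threshold=3)
s=read_state();print(r,s["time_s"],s["tcp_pos"],s["wrist_force"].round(2))
for n in("scene","wrist","top"):
    W=cams.read_camera(n);cv2.imwrite(f"pics/{n}11.png",W["pixels"][:,:,::-1])
E
```

```text
True 24.4333 [493.11270848 178.08435934 137.84148569] [-1.69 -1.04  5.55]
```

View pics/scene11.png

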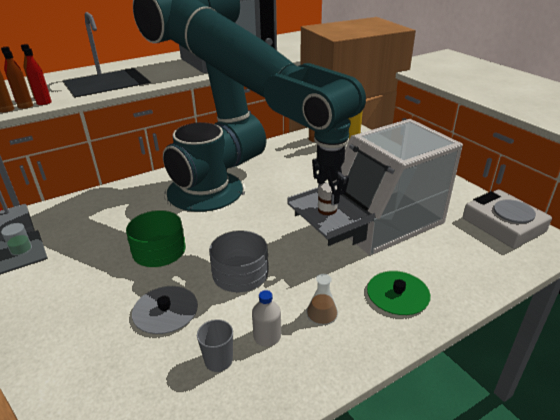

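View pics/wrist11.png

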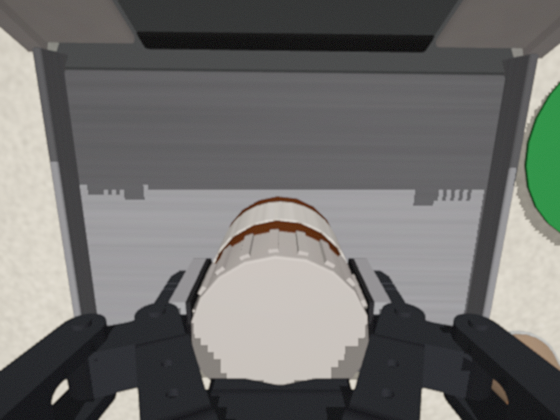

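```bash
python3 - <<'E'
from rig import manip, fingers, read_state, cams
from h import *
fingers.grip(1.0)
manip.move_linear([493,178,205],velocity=120)
manip.move_linear([495,112,205],velocity=200)
fingers.grip(0.2,40)
for n in("scene","wrist"):
    W=cams.read_camera(n);cv2.imwrite(f"pics/{n}12.png",W["pixels"][:,:,::-1])
s=read_state();print(s["time_s"],s["tcp_pos"],s["wrist_force"].round(2),s["finger_gap"])
E
```

```text
26.9583 [495.00773425 112.01053945 205.0117682 ] [-0.13 -1.13  0.53] 0.19731966003501752
```

View pics/scene12.png

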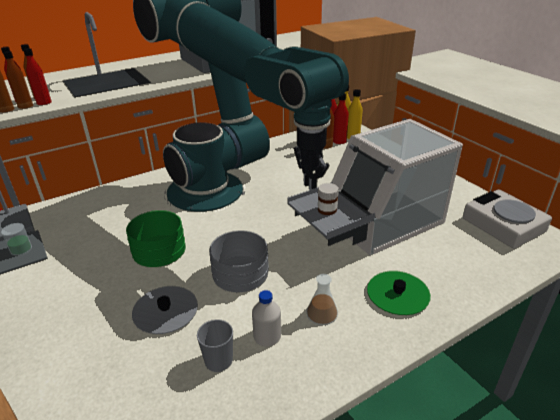

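View pics/wrist12.png

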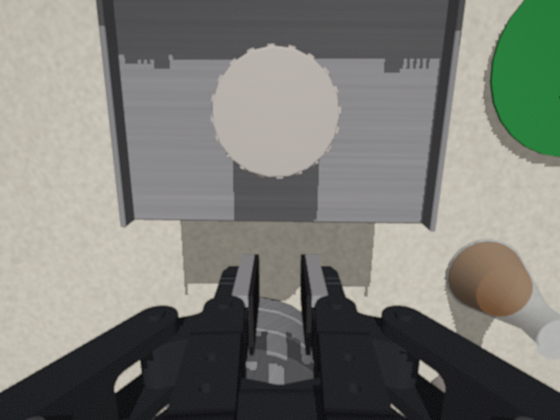

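```bash
python3 - <<'E'
from rig import manip, fingers, read_state, cams
from h import *
W=cams.read_camera("wrist")
print("jar",onz(W,276,111,205)," shelf front",onz(W,137,219,130),onz(W,430,222,130))
r=manip.move_linear([495,112,147],velocity=120,threshold=12)
s=read_state();print(r,s["time_s"],s["tcp_pos"],s["wrist_force"].round(2))
r=manip.move_linear([495,145,147],velocity=60,threshold=4)
s=read_state();print(r,s["time_s"],s["tcp_pos"],s["wrist_force"].round(2))
for n in("scene","wrist"):
    W=cams.read_camera(n);cv2.imwrite(f"pics/{n}13.png",W["pixels"][:,:,::-1])
crop(cams.read_camera("scene"),280,100,400,260,"pics/sc13.png",4)
E
```

```text
jar [492.67434714 178.08589381 205.        ]  shelf front [396.38619961 105.24733266 130.        ] [596.28600551 103.48428911 130.        ]
False 27.6417 [495.19445954 112.02610016 147.53276386] [ 0.21  0.61 -0.08]
False 28.3417 [494.96649809 145.18648382 146.90239032] [ 0.35 -0.24 -0.26]
```

View pics/sc13.png

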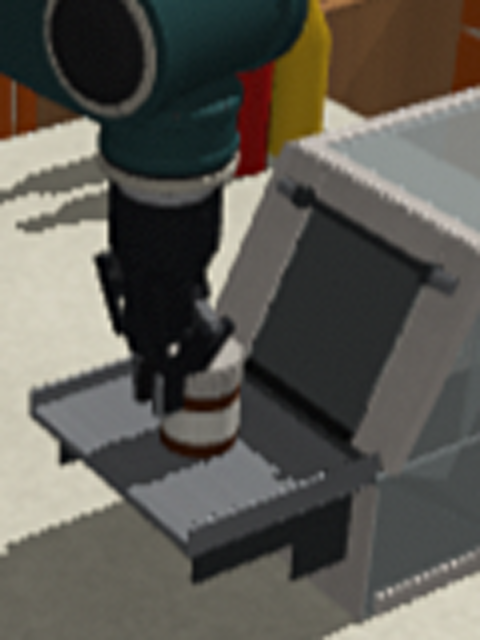

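View pics/wrist13.png

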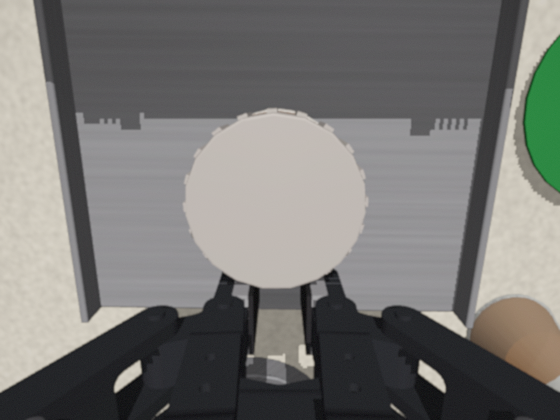

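```bash
python3 - <<'E'
from rig import manip, fingers, read_state, cams
from h import *
W=cams.read_camera("wrist");c=onz(W,275,198,205);print("jar",c)
r=manip.move_linear([496,225,147],velocity=60,threshold=15)
s=read_state();print(r,s["time_s"],s["tcp_pos"],s["wrist_force"].round(2))
for n in("scene","wrist"):
    W=cams.read_camera(n);cv2.imwrite(f"pics/{n}14.png",W["pixels"][:,:,::-1])
    if n=="scene":crop(W,280,90,420,240,"pics/sc14.png",4)
E
```

```text
jar [493.18174485 186.53625547 205.        ]
False 30.025 [495.98013701 224.80444779 146.91346881] [-0.63 -0.15  0.12]
```

View pics/sc14.png

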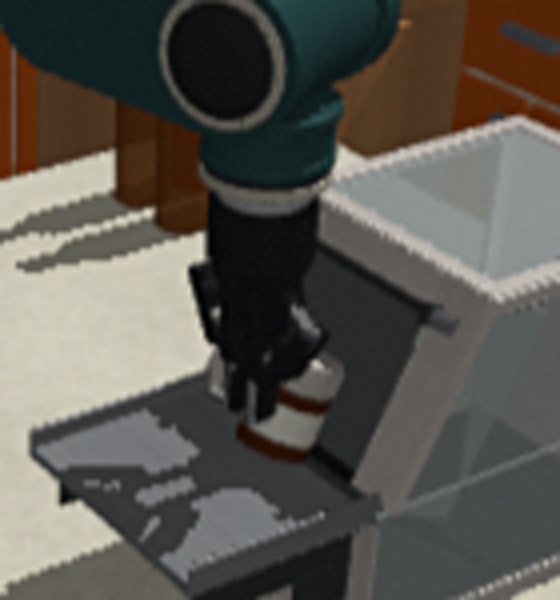

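View pics/wrist14.png

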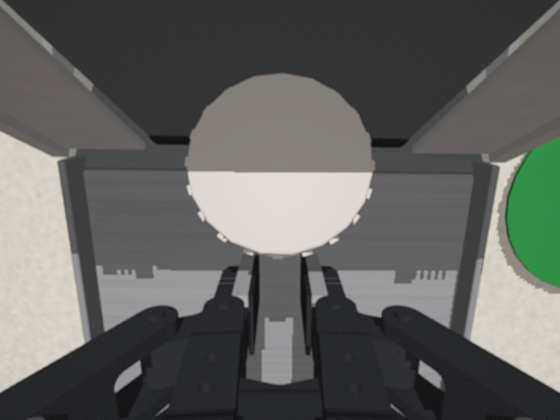

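```bash
python3 - <<'E'
from rig import manip, fingers, read_state, cams
from h import *
manip.move_linear([495.5,195,147],velocity=40)
s=read_state();print(s["time_s"],s["tcp_pos"],s["wrist_force"].round(2))
for n in("scene","wrist"):
    W=cams.read_camera(n);cv2.imwrite(f"pics/{n}15.png",W["pixels"][:,:,::-1])
    if n=="scene":crop(W,280,90,420,240,"pics/sc15.png",4)
from scipy.spatial.transform import Rotation as R
for a in(20,30,40,50):
    # tool z tilted from down toward +y by a
    q=(R.from_euler('x',a,degrees=True)*R.from_quat([1,0,0,0])).as_quat()
    z=R.from_quat(q).apply([0,0,1]); Q=[q[3],*q[:3]]
    print(a,z.round(2),[None if (j:=manip.solve_ik([495,y,zz],Q)) is None else j.round(2).tolist() for y,zz in((100,200),(150,130),(270,130))])
E
```

```text
31.025 [495.51864633 195.06171905 147.02142974] [0.44 0.38 0.66]
20 [ 0.    0.34 -0.94] [[-0.07, -0.28, 1.85, 0.35, 1.59, -0.06], [0.03, -0.24, 1.94, 0.35, 1.44, -0.01], [0.27, -0.18, 1.89, 0.34, 1.35, 0.21]]
30 [ 0.    0.5  -0.87] [[-0.17, -0.26, 1.88, 0.52, 1.61, -0.17], [-0.07, -0.23, 1.96, 0.53, 1.46, -0.14], [0.17, -0.2, 1.94, 0.53, 1.34, 0.06]]
40 [ 0.    0.64 -0.77] [[-0.25, -0.23, 1.9, 0.67, 1.65, -0.26], [-0.16, -0.2, 1.99, 0.69, 1.5, -0.26], [0.08, -0.19, 1.99, 0.72, 1.34, -0.08]]
50 [ 0.    0.77 -0.64] [[-0.33, -0.18, 1.93, 0.82, 1.7, -0.35], [-0.23, -0.14, 2.01, 0.84, 1.55, -0.38], [0.01, -0.16, 2.03, 0.9, 1.38, -0.23]]
```

View pics/sc15.png

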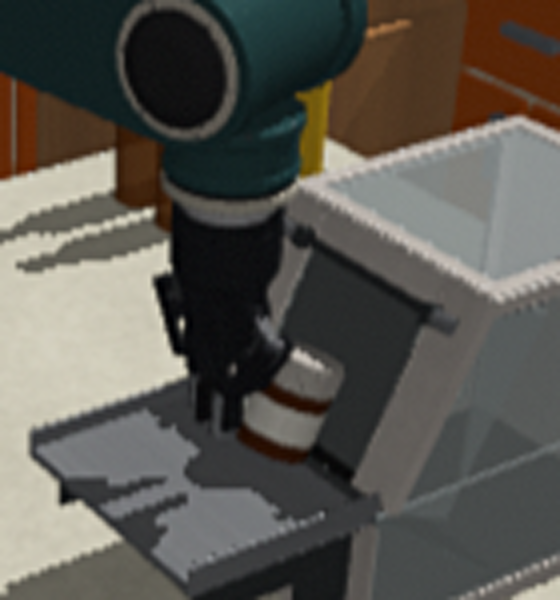

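View pics/wrist15.png

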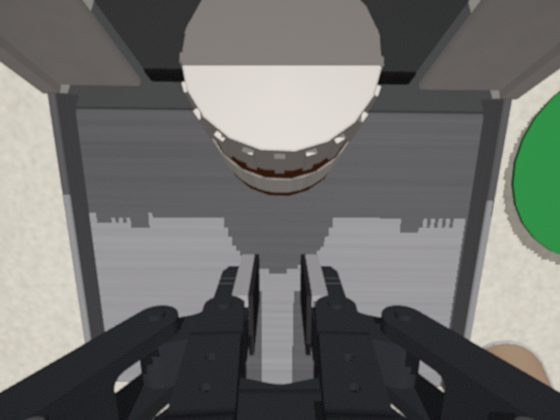

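```bash
python3 - <<'E'
from rig import cams, read_state
from h import *
W=cams.read_camera("wrist");S=cams.read_camera("scene")
crop(S,320,150,380,220,"pics/sc16.png",8)
for z in(190,200,205,210): print(z,onz(W,282,55,z).round(1), onz(W,281,157,z).round(1))
# base lower edge nearest camera in scene
q=lambda x,y:(280+(x-1.5)/4,90+(y-1.5)/4)
for p in((237,432),(262,455),(302,462)): print(p,onz(S,*q(*p),130).round(1))
print("back base wrist",onz(W,281,192,130).round(1),onz(W,281,192,140).round(1))
cx=[281,157]
E
```

```text
190 [495.7 278.9 190. ] [495.4 247.2 190. ]
200 [495.7 277.8 200. ] [495.5 248.6 200. ]
205 [495.7 277.2 205. ] [495.5 249.3 205. ]
210 [495.7 276.6 210. ] [495.5 250.  210. ]
(237, 432) [459.3 247.8 130. ]
(262, 455) [494.4 244.  130. ]
(302, 462) [517.8 262.8 130. ]
back base wrist [495.3 221.1 130. ] [495.4 223.5 140. ]
```

View pics/sc16.png

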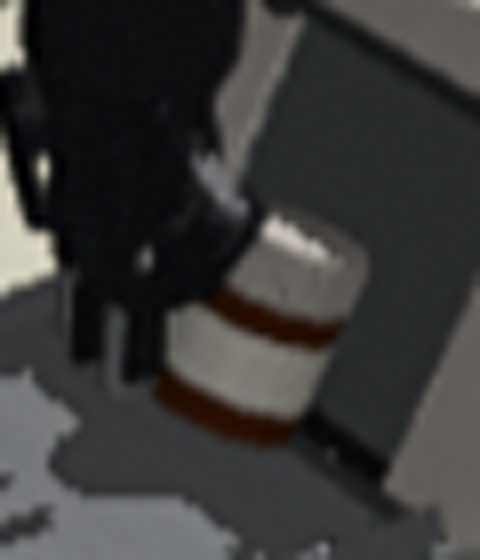

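```bash
cat >> h.py <<'E'
from scipy.spatial.transform import Rotation as Rr
def tilt(a):
    q=(Rr.from_euler('x',a,degrees=True)*Rr.from_quat([1,0,0,0])).as_quat();return [q[3],*q[:3]]
E
python3 - <<'E'
from rig import manip, fingers, read_state, cams
from h import *
manip.move_linear([495.5,190,150],attitude=tilt(38),velocity=80)
manip.move_linear([495.5,215,130],velocity=80,threshold=10)
s=read_state();print(s["time_s"],s["tcp_pos"],s["wrist_force"].round(2))
for n in("scene","wrist"):
    W=cams.read_camera(n);cv2.imwrite(f"pics/{n}17.png",W["pixels"][:,:,::-1])
    if n=="scene":crop(W,280,90,420,240,"pics/sc17.png",4)
E
```

```text
32.5833 [495.24882446 215.46569743 129.81535425] [ 0.02 -0.62  0.35]
```

View pics/sc17.png

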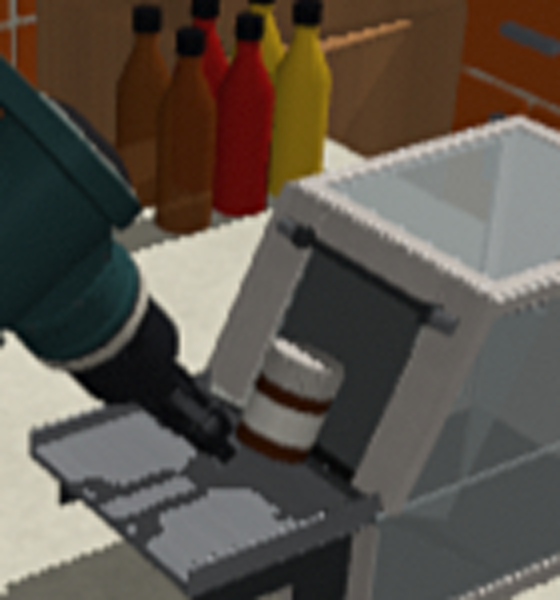

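View pics/wrist17.png

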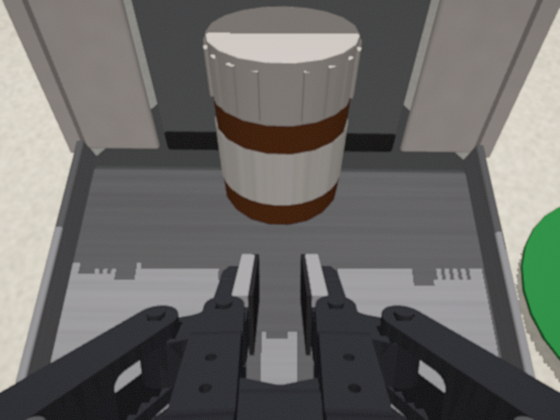

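```bash
python3 - <<'E'
from rig import manip, fingers, read_state, cams
from h import *
r=manip.move_linear([496,260,128],velocity=50,threshold=15)
s=read_state();print(r,s["time_s"],s["tcp_pos"],s["wrist_force"].round(2))
for n in("scene","wrist"):
    W=cams.read_camera(n);cv2.imwrite(f"pics/{n}18.png",W["pixels"][:,:,::-1])
    if n=="scene":crop(W,280,90,420,240,"pics/sc18.png",4)
E
```

```text
False 33.7333 [496.0047447  259.86705441 127.99373301] [ 0.38 -0.51 -0.44]
```

View pics/sc18.png

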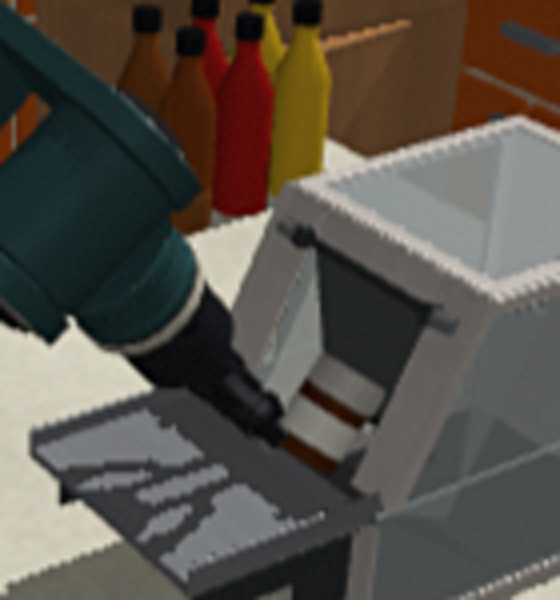

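View pics/wrist18.png

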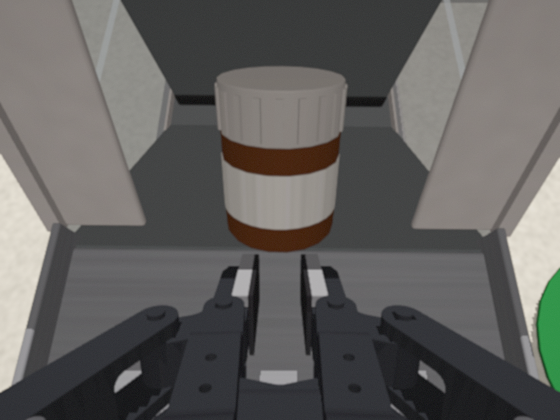

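```bash
python3 - <<'E'
from rig import manip, fingers, read_state, cams
from h import *
r=manip.move_linear([496.2,282,128],velocity=50,threshold=15)
s=read_state();print(r,s["time_s"],s["tcp_pos"],s["wrist_force"].round(2))
for n in("scene","wrist"):
    W=cams.read_camera(n);cv2.imwrite(f"pics/{n}19.png",W["pixels"][:,:,::-1])
    if n=="scene":crop(W,280,90,460,240,"pics/sc19.png",4)
E
```

```text
False 34.425 [496.05828116 282.23567801 127.95858726] [ 0.56 -0.47 -0.73]
```

View pics/sc19.png

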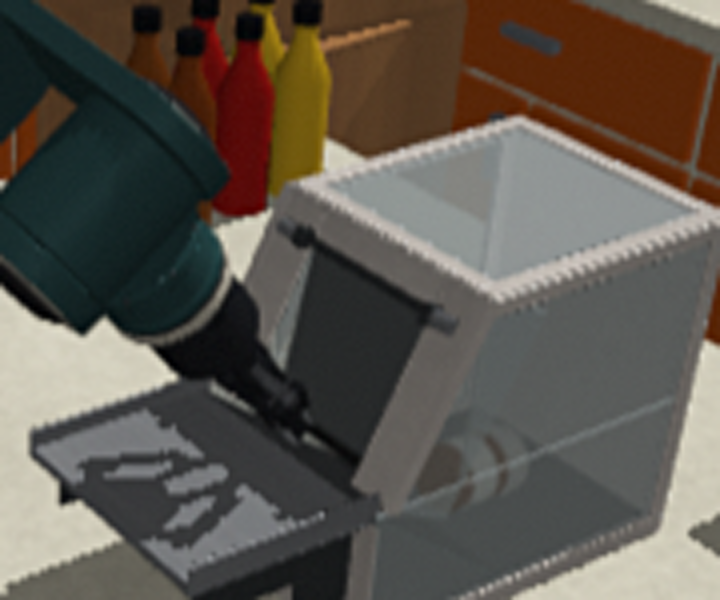

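View pics/wrist19.png

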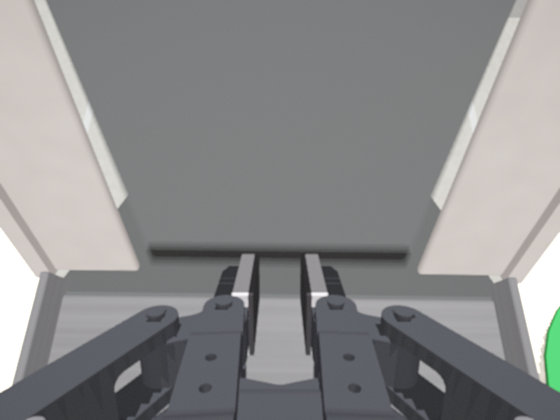

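The jar is sliding inside the box (about 470,460 in the crop) and the flap is swinging shut. I'll retreat and check.

```bash
python3 - <<'E'
from rig import manip, fingers, read_state, cams
from h import *
manip.move_linear([496,200,150],velocity=150)
manip.move_linear([470,60,260],velocity=200)
manip.pause(0.5)
s=read_state();print(s["time_s"],s["tcp_pos"],s["wrist_force"].round(2))
for n in("scene","top"):
    W=cams.read_camera(n);cv2.imwrite(f"pics/{n}20.png",W["pixels"][:,:,::-1])
    if n=="scene":crop(W,280,90,460,240,"pics/sc20.png",4)
E
```

```text
36.7917 [470.0012418   60.08934079 259.96282051] [ 0.27 -0.65  0.14]
```

View pics/sc20.png

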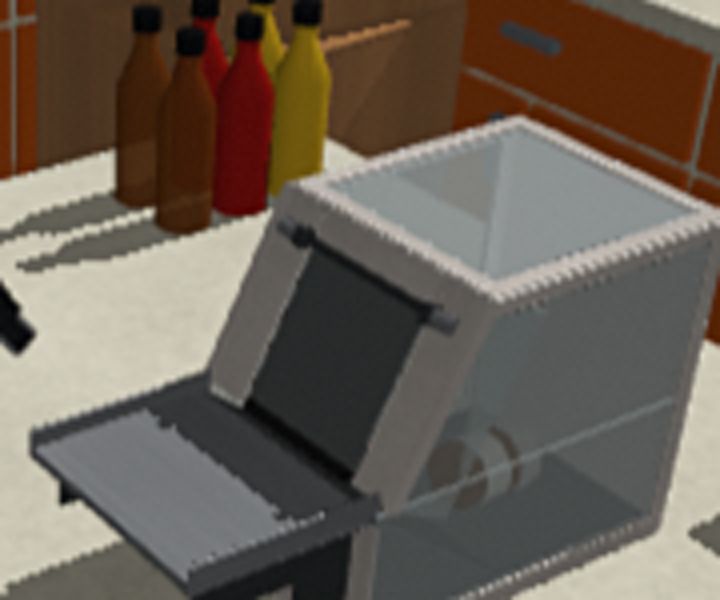

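View pics/scene20.png

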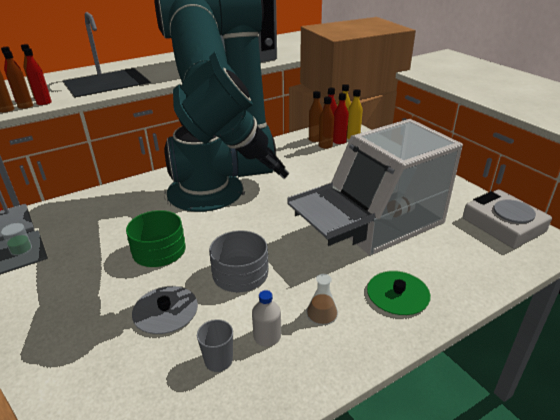

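View pics/top20.png

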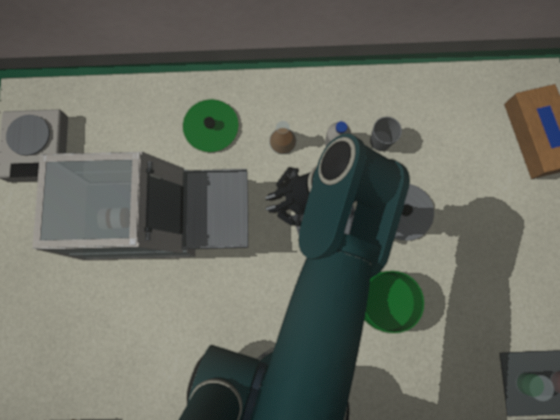

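```bash
python3 - <<'E'
from rig import manip, read_state, cams
from h import *
a=cams.read_camera("scene")["pixels"].astype(int);manip.pause(0.5);b=cams.read_camera("scene")["pixels"].astype(int)
print(np.abs(a-b)[150:240,340:460].max(),np.abs(a-b)[200:380].max(),read_state()["time_s"]);manip.sign_off()
E
```

```text
5 68 37.4917
the job is handed in; nothing more can be done
```

The job is done and handed in at about 37.5 s of the 61 s allowed.

**What I did**
- **Lid:** I lifted it off by the knob and set it flat, knob up, beside the tub at about (490, -330). It touched down at the height I had predicted.
- **Jar:** I stood it upright on the shelf at about (493, 178), let go of it and pushed it through the flap.

**Last checks:** The final pictures show the jar lying inside the box, the flap shut, the lid flat, and the tub and bystanders where they were. The robot was touching nothing. Between two pictures 0.5 s apart, the box region changed by at most 5 grey levels, which is noise. Elsewhere there was one change of 68 levels, which I did not trace.

**What went wrong or disagreed**
- **First knob grasp missed:** The closed fingertips touched the knob top with the TCP at 105 mm, so they are about 25 mm behind the reported TCP rather than 11 mm ahead of it. I worked with the measured offset from then on.
- **Contact before gripping the jar:** There was a steady push of about 7 N, probably the palm on the cap.
- **Jar tipped during the push:** When I pushed it with the tool vertical, it leaned forward onto the flap near the shelf edge. I backed off, tilted the tool 38 degrees and finished the push low on the jar.

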